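Pry the split retaining ring out of a bearing housing

TASK

Take the hook pick from its stand, get its toe under the ring's free end in the pry notch of the bearing housing, and lift that end out of the groove until it snaps past the sprung plungers and stays up. Then hang the pick back in its stand, take the ring by its raised end, draw it out from under the lip at the back and lay it flat in the shallow steel tray, without disturbing the gauge, the valve and the brass tee.

Things in the scene. Friction and masses are not known exactly. Their poses are not given: they have to be found in the camera images.
- housing: fixed round grey bearing housing, 132 mm across the foot, 116 across the flange. Origin: centre of its underside; z up; -x is its front. The ring lies round its axis on a seat at z = 36, in a recess of radius 35.75, flush with the flange face at z = 41. Inside the ring nothing is higher than z = 36. Four bolt heads up to z = 46.5 stand on the rear half of the flange
- notch_floor (a point): on the floor of the housing's pry notch, [-31, 10, 30] in its frame, below the ring's gap. The notch is a sector cut through the flange from 35 deg right (-y) to 55 deg left (+y) of the front, from radius 25 to the outer edge, open above and in front. Its floor is at z = 30, 6 mm below the ring's underside, and runs on under the ring's free end
- lift_point (a point): fixed point of the housing, [-30.8, -3.2, 36]: just below the ring's free end, 3 mm from the end face, as the ring nominally lies. The ring may lie turned in its groove by up to 0.08 rad. It takes some 5 to 15 N upward here to free the ring; raise the free end 15 to 20 mm, then it stays up, about 15 mm above its seat
- lip (a point): inner edge of the rigid lip at the back of the housing, [32.5, 0, 43.5] in its frame: from there it spans 25 deg either way, z = 43.5 to 47.5, over the ring, which can tilt beneath it but comes free only when drawn 5 mm or more to the front (-x) of the housing
- plunger_l_case (a point): top of the left plunger case on the flange, 60 deg left of the front (its twin is 60 deg right): radius 37.5 to 55, 14 wide, up to z = 53.5. From each a polished sprung wedge nose (45 deg above and below, point at z = 45) reaches in to radius 32. It holds the ring down; once the ring's underside has passed the point, it holds the ring up
- ring: loose plain steel split retaining ring, outer diameter 70, inner diameter 53, 5 thick, 55 g; it turns easily in its groove when pushed. Origin: centre of its underside; z up as it lies. Its free end face is at the -x side, at about [-31, 0, 0 to 5]; from there the gap of 50 deg goes to the +y side, the ring itself to the -y side
- ring_end (a point): point on the ring's underside, mid width, 3.2 mm from the free end face: [-30.8, -3.2, 0] in the ring's frame
- pick: loose hook pick, 96 high, 80 g, standing upright. Origin: on the shaft axis at the underside of the toe; z up. Round steel shaft, diameter 6, up to z = 46; at its foot a flat toe 6 wide and 4.5 thick sticks out to -y, its tip 11 from the shaft axis; square collar 26 x 26 from z = 46 to 50; square black handle 16 x 16 from z = 50 to 96
- pick_tip (a point): upper edge of the toe's tip, [0, -11, 4.5] in the pick's frame
- stand: fixed aluminium pick stand, foot 85 x 70. Origin: centre of the slot, on the underside; -x is its front. Level fork, z = 51 to 57, slot 10 wide, open to the front (ends at x = -19). The pick's collar rests on it between side ridges 28 apart, up to z = 61, the pick's axes parallel to the stand's. To take it out lift it 6 mm or more, then draw it 40 mm to the front
- stand_seat (a point): on the slot's centre line at the fork's top, [0, 0, 57] in the stand's frame: where the centre of the collar's underside belongs
- tray: fixed shallow open steel tray, 130 (x) x 170 (y) outside, 22 high, walls and floor 3. Origin: centre of its underside
- gauge: bystander: pressure gauge lying on its back, 94 x 68 x 31. Origin: centre of its underside
- ball_valve: bystander: brass ball valve with a lever, 31 x 118 x 54. Origin: centre of its underside
- brass_tee: bystander: brass tee fitting, 46 x 56 x 25. Origin: centre of its underside
Mind the look-alikes: they are no part of the job. What is shaped like the pick but green or purple is not meant.

How it is judged:
On the way, in this order (a step that is already met when the one before it is completed fails the run):
1. the pick, and not the fingers, lifts the ring's free end at least 11 mm off its seat (contact force between pick and ring above 0.1 N and z of ring_end in the frame of housing above 0.047 m and horizontal distance between ring and housing below 0.012 m and contact force between the fingers and ring below 0.1 N), for 0.1 s.
2. the ring's free end stays up by itself, at least 9 mm above its seat, touched by neither pick nor fingers (contact force between each of pick, the fingers and ring below 0.05 N and z of ring_end in the frame of housing above 0.045 m and horizontal distance between ring and housing below 0.012 m and linear speed of ring below 0.02 m/s), for 0.2 s.
At the end, for the whole second after the job is handed in: the ring lies flat (within 0.1 rad) and at rest on the floor of the steel tray, and the pick hangs upright and at rest in the fork of its stand, collar on the fork, within 16 mm of the seat along the slot and 5 mm across it (z of ring in the frame of tray between 0 and 0.007 m and x of ring in the frame of tray between -0.04 and 0.04 m and y of ring in the frame of tray between -0.06 and 0.06 m and angle between the z axis of ring and the z axis of tray, either way round below 0.1 rad and linear speed of each of ring, pick below 0.02 m/s and x of pick in the frame of stand between -0.016 and 0.016 m and y of pick in the frame of stand between -0.005 and 0.005 m and z of pick in the frame of stand between 0.008 and 0.014 m and angle between pick's own z axis and vertical below 0.1 rad); the robot touches nothing.
It fails at once if the gauge, the valve or the brass tee is moved by more than 30 mm (distance of any of gauge, ball_valve, brass_tee from where it was at the start of the episode above 0.03 m).
It also fails if it takes over 61 s, if anything falls off the work surface, if the arm or the gripper's body presses on something with over 40 N, if the wrist force passes 120 N, or if a joint passes its speed limit or range.

ROBOT

A 7-joint arm with a two-finger parallel gripper is mounted at the origin on a cart in front of the work surface, level with it; the furniture and walls round the work are solid. World frame = base frame: x ahead of the robot, y to its left, z up, the work surface at z = 0. Lengths are in m, angles in rad, forces in N, time in s.
With the tool pointing down it reaches from about 0.35 to 0.9 m from the base axis. Payload 8.1 kg.
Tool frame: the origin (TCP) lies midway between the tips of the shut fingers; the grasp point (between the pads) lies 19 mm behind it; z points along the fingers, y is the line along which they close (so a half turn about z gives the same grasp; the last joint's range is limited). The gripper opens to 92 mm and grips with 3 to 60 N. Pads are 19 mm wide; open, the fingers measure 130 mm over their backs; the gripper's body (75 mm by 190 mm) begins 47 mm behind the grasp point.
Start: joints at [1.211, 0.434, 0.025, 1.573, -0.012, 1.134, -0.075], TCP at [0.159, -0.605, 0.227] pointing down, gripper open.
Joint ranges: [-2.62, 2.62], [-0.44, 2.09], [-1.27, 1.32], [0.08, 2.57], [-1.32, 4.46], [0.12, 2], [-2.74, 2.74]. Speed limits (rad/s): [2.22, 2.22, 3.01, 3.01, 3.14, 3.14, 3.14].

INTERFACE

Orientations are given as a 3x3 rotation matrix whose columns are the frame's x, y, z axes.
In Python, from plant import env gives the robot as it stands.
- The arm moves only by the shell command python3 -m handwheel 'ROWS' [FORCE]. ROWS is JSON, a list of rows, each an object of numbers: "claw": the finger opening in mm, from 0 to 91.8; "dx", "dy", "dz": the shift along the world's x, y, z in mm; "ax", "ay", "az": the turn, a rotation vector about the world's x, y, z in degrees. In form: [{"claw": .., "dx": .., "dy": .., "dz": .., "ax": .., "ay": .., "az": ..}, ...]. A call has 1 to 5 rows; each row shifts and turns the commanded pose from where the row before left it; what a row does not reach is not made up. A row lasts 1/10 s, in which the tool goes at most 50 mm and 8.59 degrees, less where a joint would pass 70% of its speed; a pose out of reach is approached as far as the arm can. A call is refused whole if a number of a shift passes 50 or a number of a turn 8.59, either way. A call with a gripper value outside its range is refused whole. The fingers move at their own pace and stop on an object; FORCE is the grip in N (left out, the last holds). Time passes only in rows, so rows that do not move let the fingers close. It gives the time, the measured TCP pose, the force, the opening and the grip force at its end, in the units of the state.
- env.observe(): the state, without advancing time (a new reading comes with each control period).
- env.read_camera(name): name is "scene" or "top"; returns the picture (384x512x3 uint8, red, green, blue); there is no depth.
- env.get_calibration(name): a dict with "intrinsics" (3x3 intrinsics, pixels), "k1" (the pictures are not rectified: a ray, as slopes to the right and down, at radius r is drawn at 1 + k1 r^2 times it, then the intrinsics apply), "extrinsics" (4x4, takes a point from world to camera coordinates). Camera axes: x right, y up, looking along -z (the intrinsics and any distortion apply to the point x, -y, -z); pixel columns grow to the right and rows downward; lengths in m; the calibration is good to about 2 mm. A picture is of the moment at which its call begins. get_calibration takes no time and is no camera call.
- env.hand_in(): hands the job in; it is judged then, once.
The state is a dict: "time": time; "joint_positions": joint angles; "joint_velocities": joint speeds; "tau": joint torques, N m; "eef_pos": TCP position; "tcp_rot": TCP orientation; "ft_force": force on the tool from outside, world axes, zero at the start; "moment": the same for the moment, N m; "width": finger opening in m; "finger_force": force on a finger pad.
Only numpy, scipy, OpenCV 4.12 (cv2) and the standard library are available. Lean on these libraries where they do the work, as an engineer would, in place of code of your own. Each camera call takes 0.05 s, during which the arm holds its last target. There are 200 camera calls.

## Working session

There is one attempt and no reset: what is moved stays moved. The work goes in short steps, Python scripts to look and compute and a shell command to move; the robot and the scene stay as the last step left them, time stands still between calls to the robot, and variables do not carry over. Pictures are saved under pics/ and viewed, at most 10 in all, crops included, and the job is handed in when it is done.

```bash
ls; mkdir -p pics
python3 - <<'E'
from plant import env
import cv2,numpy as np
for n in("scene","top"):
    im=env.read_camera(n); cv2.imwrite(f"pics/{n}0.png",im[:,:,::-1]); 
    c=env.get_calibration(n); print(n,c)
    cv2.imwrite(f"pics/{n}0b.png",cv2.resize(im[:,:,::-1],(800,600),interpolation=cv2.INTER_CUBIC))
o=env.observe(); print({k:np.round(v,3).tolist() for k,v in o.items()})
E
```

```text
pics
scene {'intrinsics': array([[388.59780193,   0.        , 258.29572987],
       [  0.        , 388.59780193, 193.77890264],
       [  0.        ,   0.        ,   1.        ]]), 'k1': -0.03479124213031247, 'extrinsics': array([[-0.55074782, -0.83466107,  0.00421215,  0.32216564],
       [ 0.50700999, -0.33053127,  0.79604645, -0.35106682],
       [-0.66303674,  0.44055645,  0.60522087, -0.65872936],
       [ 0.        ,  0.        ,  0.        ,  1.        ]])}
top {'intrinsics': array([[371.7770167 ,   0.        , 250.68874545],
       [  0.        , 371.7770167 , 189.51822175],
       [  0.        ,   0.        ,   1.        ]]), 'k1': 0.023757596213526244, 'extrinsics': array([[-0.00172869, -0.99993074, -0.01164194,  0.01765706],
       [ 0.9872066 , -0.00356262,  0.1594065 , -0.6012918 ],
       [-0.15943694, -0.01121743,  0.98714438, -1.14062795],
       [ 0.        ,  0.        ,  0.        ,  1.        ]])}
{'time': 0.1, 'joint_positions': [1.211, 0.435, 0.025, 1.574, -0.012, 1.134, -0.075], 'joint_velocities': [0.001, -0.002, -0.0, -0.003, 0.0, -0.001, -0.0], 'tau': [0.002, -66.913, 0.988, -31.515, -0.061, 0.037, 0.0], 'eef_pos': [0.159, -0.604, 0.226], 'tcp_rot': [[0.967, 0.254, -0.001], [0.254, -0.967, 0.001], [-0.0, -0.001, -1.0]], 'ft_force': [0.613, 0.292, -0.454], 'moment': [0.021, 0.032, 0.003], 'finger_force': 0.0, 'width': 0.092}
```

View pics/scene0b.png

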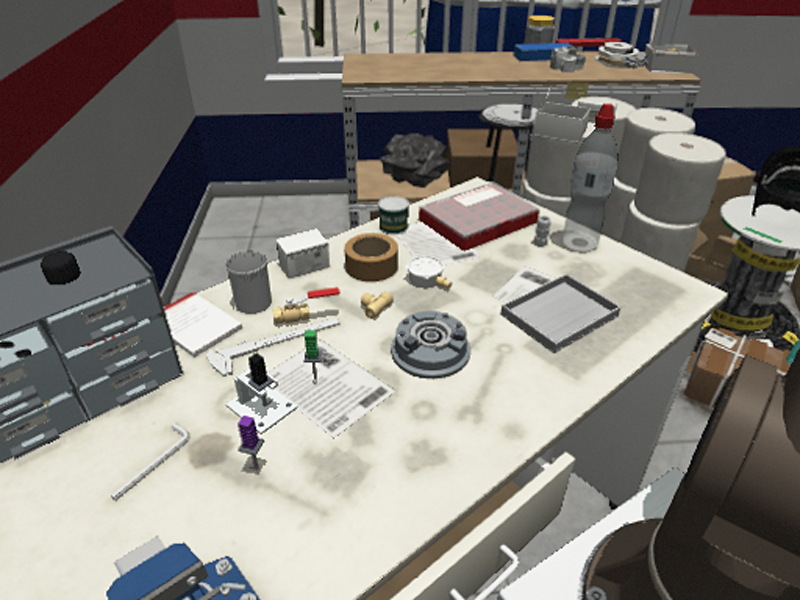

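View pics/top0b.png

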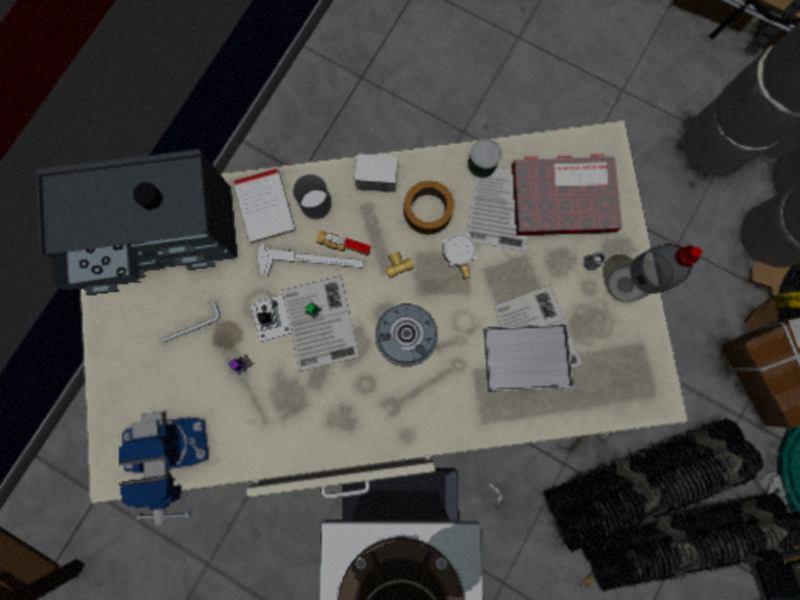

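Scene view: the black pick hangs in the stand at about (258,380), the housing is at (430,342) and the tray at (560,312). In the top view they are at (268,313), (406,334) and (528,357). I'll enlarge these next.

Run:
```python
import cv2,numpy as np
s=cv2.imread("pics/scene0.png");t=cv2.imread("pics/top0.png")
def crop(im,u,v,w=50): 
    h=int(w*.75); return cv2.resize(im[v-h//2:v-h//2+h,u-w//2:u-w//2+w],(400,300),interpolation=cv2.INTER_CUBIC)
m=np.vstack([np.hstack([crop(s,168,248,80),crop(s,275,218,60)]),np.hstack([crop(t,172,200,50),crop(t,260,214,50)])])
cv2.imwrite("pics/m1.png",cv2.convertScaleAbs(m,alpha=1.3))
```

```text
(no output)
```

View pics/m1.png

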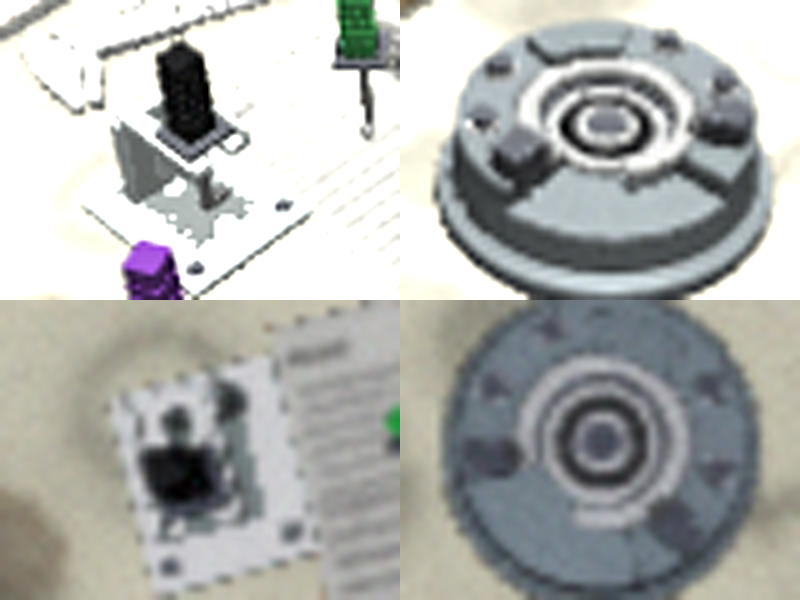

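Housing crop: plunger cases at about 100 deg and 223 deg world heading, free end at about 162 deg. I need a closer look at the stand to get its orientation.

Run:
```python
import cv2,numpy as np
s=cv2.imread("pics/scene0.png");t=cv2.imread("pics/top0.png")
a=cv2.resize(s[222:282,140:200],(480,480),interpolation=cv2.INTER_CUBIC)
a=(255*(a/255.)**1.6).astype('u1')
b=cv2.resize(t[182:222,152:192],(320,320),interpolation=cv2.INTER_CUBIC)
b=cv2.convertScaleAbs(b,alpha=1.2)
m=np.zeros((480,800,3),'u1');m[:,:480]=a;m[:320,480:]=b
cv2.imwrite("pics/m2.png",m)
```

```text
(no output)
```

View pics/m2.png

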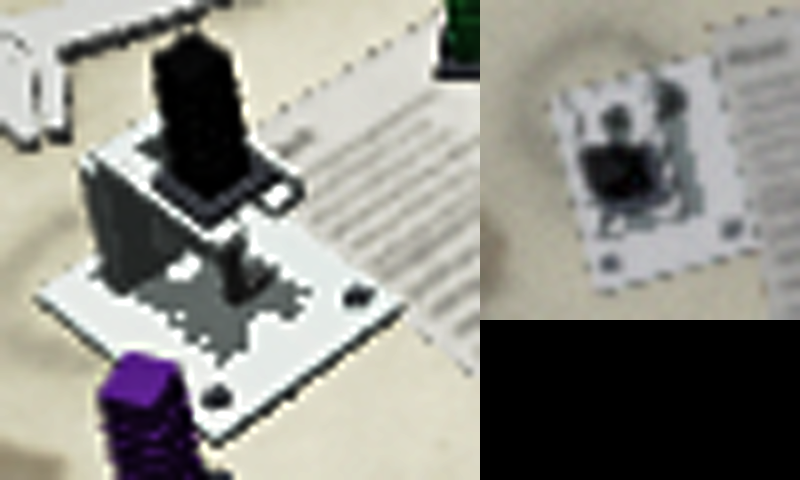

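Stand: post at the back (world +x), fork open towards world -x, toe pointing to about -y. The foot corners are visible in both views. Now the numbers.

```bash
cat > h.py <<'E'
from plant import env
import numpy as np, cv2
C={n:env.get_calibration(n) for n in("scene","top")}
def ray(n,p):
    c=C[n];K=c["intrinsics"];p=np.atleast_2d(np.float64(p))
    q=cv2.undistortPoints(p[:,None],K,np.array([c["k1"],0,0,0.]))[:,0]
    R=c["extrinsics"][:3,:3];o=-R.T@c["extrinsics"][:3,3]
    d=np.c_[q[:,0],-q[:,1],-np.ones(len(q))]@R
    return o,d
def plane(n,p,z):
    o,d=ray(n,p); return o+d*((z-o[2])/d[:,2])[:,None]
def proj(n,P):
    c=C[n];X=np.atleast_2d(P)@c["extrinsics"][:3,:3].T+c["extrinsics"][:3,3]
    q=np.c_[X[:,0],-X[:,1]]/-X[:,2:]; q=q*(1+c["k1"]*(q**2).sum(1,keepdims=True))
    K=c["intrinsics"];return q*K[0,0]+K[:2,2]
def circ(P):
    A=np.c_[2*P[:,:2],np.ones(len(P))];s=np.linalg.lstsq(A,(P[:,:2]**2).sum(1),rcond=None)[0]
    return s[:2],np.sqrt(s[2]+s[:2]@s[:2])
E
python3 - <<'E'
from h import *
np.set_printoptions(precision=4,suppress=True)
s=cv2.imread("pics/scene0.png");t=cv2.imread("pics/top0.png")
I={"scene":s,"top":t}
for n in I: print("cam",n,ray(n,[[0,0]])[0])
# stand foot
for n,P in(("scene",[[145,258.9],[166.9,277.6],[190,260.1]]),("top",[[161.4,193.9],[167,218.5],[187.6,212.6],[182,188.9]])):
    Q=plane(n,P,.005); print(n,Q[:,:2].tolist()); d=np.diff(Q,axis=0); print(np.linalg.norm(d,axis=1),np.degrees(np.arctan2(d[:,1],d[:,0])))
# black handle centroid in each view
for n,(u,v,w) in(("scene",(165,238,14)),("top",(170,202,14))):
    im=I[n][v-w:v+w,u-w:u+w].max(2); m=(im<(30 if n=="scene" else 45)).astype('u1')
    k,l,st,ce=cv2.connectedComponentsWithStats(m)
    i=1+np.argmax(st[1:,4]); print(n,"black",ce[i]+[u-w,v-w],st[i])
# ring annulus
for n,(u,v) in(("scene",(275,211)),("top",(260,214))):
    g=I[n].min(2).astype(float); vv,uu=np.mgrid[:384,:512]; P=np.c_[uu.ravel(),vv.ravel()]
    Q=plane(n,P,.041)[:,:2]; c0=plane(n,[[u,v]],.041)[0,:2]
    c=c0
    for _ in range(8):
        r=np.linalg.norm(Q-c,axis=1); k=(r>.024)&(r<.037)
        th=np.percentile(g.ravel()[k],50); kk=k&(g.ravel()>th)
        c,R=circ(Q[kk])
    print(n,"ring",c,R,th,kk.sum())
    a=np.degrees(np.arctan2(*(Q-c).T[::-1]))%360
    rr=np.linalg.norm(Q-c,axis=1); b=(rr>.028)&(rr<.0335)
    print([(x,int(g.ravel()[b&(abs((a-x+180)%360-180)<4)].mean())) for x in range(90,240,6)])
# housing outline
for n,(u,v) in(("scene",(275,218)),("top",(260,214))):
    hsv=cv2.cvtColor(I[n],cv2.COLOR_BGR2HSV); 
    m=((hsv[...,0]>85)&(hsv[...,0]<130)&(hsv[...,1]>20)).astype('u1')
    m=cv2.morphologyEx(m,cv2.MORPH_CLOSE,np.ones((5,5)))
    k,l,st,ce=cv2.connectedComponentsWithStats(m);i=l[v+ (12 if n=="scene" else 14),u]; print(n,st[i],ce[i],plane(n,ce[i],.02))
# tray, scene/top outline: dark rim
for n,(u,v) in(("scene",(358,200)),("top",(338,229))):
    print(n,"tray",plane(n,[[u,v]],.003))
E
```

```text
cam scene [-0.0813  0.4431  0.6768]
cam top [0.4118 0.0027 1.222 ]
scene [[0.5891411427759861, 0.3154671076754872], [0.5082520901764171, 0.29465696161411], [0.5281820036356504, 0.22850112865414038]]
[0.0835 0.0691] [-165.5725  -73.2347]
top [[0.594692185891029, 0.31255709085124794], [0.5130596920589366, 0.2911616516386621], [0.5322270046732505, 0.22408142580020754], [0.6112399152179816, 0.24471514592584676]]
[0.0844 0.0698 0.0817] [-165.3134  -74.0534   14.6356]
scene black [164.9716 236.7872] [  9   3  11  20 141]
top black [169.0625 203.1875] [ 9 12  9  7 48]
scene ring [ 0.5259 -0.0143] 0.030130749080433315 144.5 123
[(90, 108), (96, 103), (102, 120), (108, 143), (114, 126), (120, 164), (126, 154), (132, 184), (138, 179), (144, 179), (150, 175), (156, 171), (162, 192), (168, 185), (174, 187), (180, 190), (186, 190), (192, 189), (198, 185), (204, 186), (210, 175), (216, 124), (222, 142), (228, 136), (234, 147)]
top ring [ 0.5273 -0.0131] 0.030479676790295597 98.0 119
[(90, 116), (96, 104), (102, 95), (108, 90), (114, 86), (120, 87), (126, 88), (132, 91), (138, 87), (144, 88), (150, 92), (156, 92), (162, 126), (168, 130), (174, 129), (180, 133), (186, 133), (192, 131), (198, 130), (204, 128), (210, 116), (216, 101), (222, 101), (228, 105), (234, 129)]
scene [ 251  200   49   42 1289] [274.5198 221.571 ] [[ 0.5177 -0.0051  0.02  ]]
top [ 241  195   39   39 1173] [259.7485 213.8517] [[ 0.526  -0.0128  0.02  ]]
scene tray [[ 0.4792 -0.2667  0.003 ]]
top tray [[ 0.4776 -0.2671  0.003 ]]
```

Run:
```python
from h import *
np.set_printoptions(precision=4,suppress=True)
for z in(.08,.085,.09,.1,.107): print(z,plane("scene",[164.97,236.79],z)[0,:2],plane("top",[169.06,203.19],z)[0,:2])
for n,f in(("scene",[.5182,.2616]),("top",[.5226,.2576])):
    for d in(.03,.035,.04,.045,.05): 
        p=np.array(f)+d*np.array([np.cos(.262),np.sin(.262)]); print(n,d,p, proj("scene",[*p,.084])[0],proj("top",[*p,.1])[0])
# black mask rows
s=cv2.imread("pics/scene0.png");t=cv2.imread("pics/top0.png")
print(s[224:252,156:180].max(2)); print(t[194:214,160:180].max(2))
```

```text
0.08 [0.554  0.2687] [0.5542 0.2687]
0.085 [0.5486 0.2702] [0.5536 0.2675]
0.09 [0.5433 0.2716] [0.553  0.2663]
0.1 [0.5327 0.2745] [0.5517 0.264 ]
0.107 [0.5252 0.2766] [0.5509 0.2624]
scene 0.03 [0.5472 0.2694] [165.6291 237.3712] [167.243  204.6864]
scene 0.035 [0.552  0.2707] [164.2215 236.3188] [166.8724 203.111 ]
scene 0.04 [0.5568 0.272 ] [162.8228 235.2729] [166.5021 201.5379]
scene 0.045 [0.5617 0.2733] [161.4329 234.2334] [166.1324 199.9669]
scene 0.05 [0.5665 0.2746] [160.0517 233.2003] [165.763  198.3981]
top 0.03 [0.5516 0.2654] [166.5426 235.5285] [168.6069 203.245 ]
top 0.035 [0.5564 0.2667] [165.1397 234.4875] [168.2355 201.6716]
top 0.04 [0.5612 0.268 ] [163.7456 233.4529] [167.8645 200.1005]
top 0.045 [0.5661 0.2693] [162.3603 232.4245] [167.494  198.5314]
top 0.05 [0.5709 0.2706] [160.9836 231.4025] [167.1238 196.9646]
[[231 222 193 124 139 108  74  59  89 201 215 214 213 217 219 223 225 227
  226 227 229 230 230 232]
 [122 111 108  74  77 139 142 214 158 228 224 225 224 222 225 228 229 230
  229 231 230 232 231 232]
 [ 61  77 131 160 203 222 131 109  75 154 238 23
[... 3579 characters left out ...]
  72  81
   99 118]
 [132 133 135 131 155 138  71  27  16  10  15  34  35  60  62  69 111  92
  100 108]
 [134 131 129 108 143 120  95  68  50  56  59  60  60  71  79 110 139  91
   94 107]
 [137 133 133 132 151 153 149  91  72  77  58  54  75 110 142 150 122  79
  103 111]
 [141 139 134 138 150 156 154  78  90 136  95  95  94  99 119 126 108 110
  148 155]
 [140 145 144 139 135 157 148  90 137 146 109 108 107 112 149 154 152 153
  161 158]
 [147 147 143 145 119 150 128  98 112 117 145 156 153 154 158 160 157 157
  157 161]
 [146 144 147 148 145 154 155 152 152 151 160 159 159 160 161 160 163 159
  161 159]
 [148 147 149 150 150 155 162 152 138 153 158 159 161 164 157 159 161 159
  159 160]]
```

Run:
```python
from h import *
np.set_printoptions(precision=4,suppress=True)
print(plane("scene",[166.2,241.4],.060),plane("scene",[163.6,229.3],.107),plane("top",[168.2,202.7],.107))
```

```text
[[0.5596 0.2664 0.06  ]] [[0.5488 0.2699 0.107 ]] [[0.5524 0.265  0.107 ]]
```

```bash
H="python3 -m handwheel"
$H '[{"dx":20,"dy":44},{"dx":20,"dy":44},{"dx":20,"dy":44},{"dx":20,"dy":44},{"dx":20,"dy":44}]' 60
$H '[{"dx":20,"dy":44},{"dx":20,"dy":44},{"dx":20,"dy":44},{"dx":20,"dy":44},{"dx":20,"dy":44}]'
$H '[{"dx":20,"dy":44},{"dx":20,"dy":44},{"dx":20,"dy":44},{"dx":20,"dy":44},{"dx":20,"dy":44}]'
```

```text
schema error: expected keys claw, dx, dy, dz, ax, ay, az
schema error: expected keys claw, dx, dy, dz, ax, ay, az
schema error: expected keys claw, dx, dy, dz, ax, ay, az
```

```bash
H="python3 -m handwheel"
$H '[{"claw":60,"dx":20,"dy":44,"dz":0,"ax":0,"ay":0,"az":0},{"claw":60,"dx":20,"dy":44,"dz":0,"ax":0,"ay":0,"az":0},{"claw":60,"dx":20,"dy":44,"dz":0,"ax":0,"ay":0,"az":0},{"claw":60,"dx":20,"dy":44,"dz":0,"ax":0,"ay":0,"az":0},{"claw":60,"dx":20,"dy":44,"dz":0,"ax":0,"ay":0,"az":0}]' 60
$H '[{"claw":60,"dx":20,"dy":44,"dz":0,"ax":0,"ay":0,"az":0},{"claw":60,"dx":20,"dy":44,"dz":0,"ax":0,"ay":0,"az":0},{"claw":60,"dx":20,"dy":44,"dz":0,"ax":0,"ay":0,"az":0},{"claw":60,"dx":20,"dy":44,"dz":0,"ax":0,"ay":0,"az":0},{"claw":60,"dx":20,"dy":44,"dz":0,"ax":0,"ay":0,"az":0}]'
$H '[{"claw":60,"dx":20,"dy":44,"dz":0,"ax":0,"ay":0,"az":0},{"claw":60,"dx":20,"dy":44,"dz":0,"ax":0,"ay":0,"az":0},{"claw":60,"dx":20,"dy":44,"dz":0,"ax":0,"ay":0,"az":0},{"claw":60,"dx":20,"dy":44,"dz":0,"ax":0,"ay":0,"az":0},{"claw":60,"dx":20,"dy":44,"dz":0,"ax":0,"ay":0,"az":0}]'
```

```text
time: 0.6
eef_pos: [0.259, -0.3825, 0.2265]
tcp_rot: [[0.967, 0.254, -0.0], [0.254, -0.967, 0.0], [-0.0, -0.0, -1.0]]
ft_force: [1.3, 0.2, -0.2]
width: 0.0606
finger_force: 0.0
time: 1.1
eef_pos: [0.3589, -0.1627, 0.2268]
tcp_rot: [[0.967, 0.254, 0.0], [0.254, -0.967, -0.0], [0.0, 0.0, -1.0]]
ft_force: [1.7, -1.5, -0.5]
width: 0.06
finger_force: 0.0
time: 1.6
eef_pos: [0.459, 0.0572, 0.2267]
tcp_rot: [[0.967, 0.253, -0.0], [0.253, -0.967, -0.0], [-0.0, 0.0, -1.0]]
ft_force: [1.4, -1.5, 0.3]
width: 0.0598
finger_force: 0.0
```

```bash
H="python3 -m handwheel"
$H '[{"claw":60,"dx":19,"dy":42,"dz":0,"ax":0,"ay":0,"az":0},{"claw":60,"dx":19,"dy":42,"dz":0,"ax":0,"ay":0,"az":0},{"claw":60,"dx":19,"dy":42,"dz":0,"ax":0,"ay":0,"az":0},{"claw":60,"dx":19,"dy":42,"dz":0,"ax":0,"ay":0,"az":0},{"claw":60,"dx":19,"dy":42,"dz":0,"ax":0,"ay":0,"az":0}]'
$H '[{"claw":60,"dx":0,"dy":0,"dz":-40,"ax":0,"ay":0,"az":0},{"claw":60,"dx":0,"dy":0,"dz":-40,"ax":0,"ay":0,"az":0},{"claw":60,"dx":0,"dy":0,"dz":0,"ax":0,"ay":0,"az":0}]'
python3 - <<'E'
from h import *
s=env.read_camera("scene")[:,:,::-1]
cv2.imwrite("pics/s1.png",s)
a=cv2.resize(s[190:280,110:200],(600,600),interpolation=cv2.INTER_CUBIC)
cv2.imwrite("pics/s1b.png",a)
print(proj("scene",env.observe()["eef_pos"]))
E
```

```text
time: 2.1
eef_pos: [0.5542, 0.2669, 0.2262]
tcp_rot: [[0.967, 0.254, -0.001], [0.254, -0.967, -0.001], [-0.001, 0.001, -1.0]]
ft_force: [1.3, -0.6, 0.6]
width: 0.0598
finger_force: 0.0
time: 2.4
eef_pos: [0.5506, 0.2633, 0.1412]
tcp_rot: [[0.967, 0.255, -0.009], [0.255, -0.967, -0.005], [-0.01, 0.003, -1.0]]
ft_force: [-0.6, -1.0, 0.3]
width: 0.0598
finger_force: 0.0
[[162.98400534 214.31660679]]
```

View pics/s1b.png

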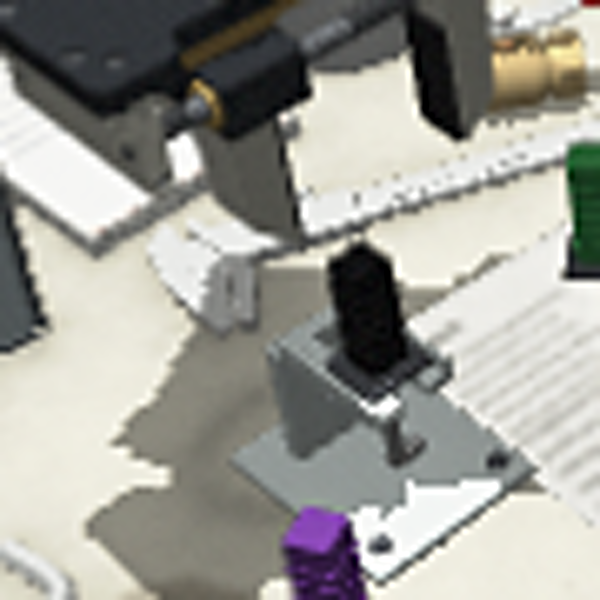

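The fingertip midpoint in the picture is near px (162.4,216), against a predicted (163,214), so the calibration holds. Descending over the handle.

```bash
H="python3 -m handwheel"
$H '[{"claw":60,"dx":0,"dy":0,"dz":-25,"ax":0,"ay":0,"az":0},{"claw":60,"dx":0,"dy":0,"dz":-25,"ax":0,"ay":0,"az":0},{"claw":60,"dx":0,"dy":0,"dz":-24,"ax":0,"ay":0,"az":0},{"claw":26,"dx":0,"dy":0,"dz":0,"ax":0,"ay":0,"az":0},{"claw":26,"dx":0,"dy":0,"dz":0,"ax":0,"ay":0,"az":0}]'
$H '[{"claw":26,"dx":0,"dy":0,"dz":0,"ax":0,"ay":0,"az":0}]'
python3 - <<'E'
from h import *
for n,(u,v) in (("scene",(165,225)),("top",(170,200))):
    s=env.read_camera(n)[:,:,::-1]
    cv2.imwrite(f"pics/{n}2.png",s)
    a=cv2.resize(s[v-25:v+25,u-25:u+25],(400,400),interpolation=cv2.INTER_CUBIC)
    m=a if n=="scene" else np.hstack([m,a]) 
cv2.imwrite("pics/m3.png",cv2.convertScaleAbs(m,alpha=1.5))
print(env.observe()["eef_pos"],proj("scene",env.observe()["eef_pos"]))
E
```

```text
time: 2.95
eef_pos: [0.5547, 0.2658, 0.0748]
tcp_rot: [[0.967, 0.253, 0.002], [0.253, -0.967, 0.001], [0.002, -0.0, -1.0]]
ft_force: [1.7, 1.0, -0.0]
width: 0.0484
finger_force: 0.0
time: 3.05
eef_pos: [0.5551, 0.2662, 0.0752]
tcp_rot: [[0.967, 0.254, 0.003], [0.254, -0.967, 0.002], [0.003, -0.001, -1.0]]
ft_force: [0.0, -0.1, -0.4]
width: 0.0406
finger_force: 0.0
[0.55471324 0.26604176 0.07465439] [[166.29371178 237.89016708]]
```

View pics/m3.png

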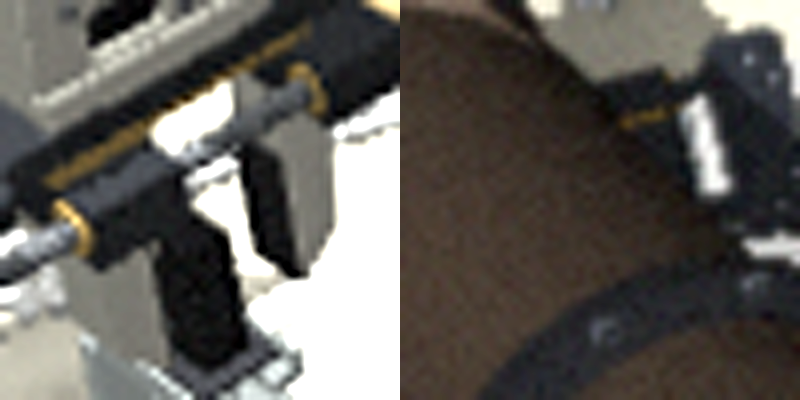

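The handle stands between the fingers, in front of the left one. Closing gently to feel whether it is centred.

```bash
H="python3 -m handwheel"
for i in 1 2; do $H '[{"claw":12,"dx":0,"dy":0,"dz":0,"ax":0,"ay":0,"az":0},{"claw":12,"dx":0,"dy":0,"dz":0,"ax":0,"ay":0,"az":0}]' 3 | grep -v rot; done
$H '[{"claw":12,"dx":0,"dy":0,"dz":0,"ax":0,"ay":0,"az":0}]' 3
```

```text
time: 3.35
eef_pos: [0.5539, 0.2669, 0.0737]
ft_force: [-1.9, 5.3, 3.9]
width: 0.0181
finger_force: 3.1
time: 3.55
eef_pos: [0.5536, 0.2677, 0.0736]
ft_force: [-2.2, 4.3, 3.8]
width: 0.0168
finger_force: 3.0
time: 3.65
eef_pos: [0.5536, 0.2677, 0.0736]
tcp_rot: [[0.967, 0.255, 0.001], [0.255, -0.967, 0.003], [0.002, -0.003, -1.0]]
ft_force: [-1.0, 4.5, 3.4]
width: 0.0169
finger_force: 3.0
```

```bash
H="python3 -m handwheel"
$H '[{"claw":12,"dx":0,"dy":1,"dz":1,"ax":0,"ay":0,"az":0},{"claw":12,"dx":0,"dy":0,"dz":0,"ax":0,"ay":0,"az":0}]' 3
$H '[{"claw":12,"dx":0,"dy":0,"dz":0,"ax":0,"ay":0,"az":0},{"claw":12,"dx":0,"dy":0,"dz":0,"ax":0,"ay":0,"az":0},{"claw":12,"dx":0,"dy":0,"dz":0,"ax":0,"ay":0,"az":0}]' 60
```

```text
time: 3.85
eef_pos: [0.5536, 0.2674, 0.074]
tcp_rot: [[0.967, 0.255, 0.0], [0.255, -0.967, 0.001], [0.0, -0.001, -1.0]]
ft_force: [-1.1, 4.4, 1.3]
width: 0.017
finger_force: 3.0
time: 4.15
eef_pos: [0.5533, 0.2683, 0.0739]
tcp_rot: [[0.967, 0.255, -0.0], [0.255, -0.967, 0.002], [0.0, -0.002, -1.0]]
ft_force: [-0.9, 7.1, -0.9]
width: 0.0157
finger_force: 59.9
```

```bash
H="python3 -m handwheel"
$H '[{"claw":12,"dx":-0.3,"dy":1.2,"dz":0,"ax":0,"ay":0,"az":0},{"claw":12,"dx":0,"dy":0,"dz":0,"ax":0,"ay":0,"az":0}]' 60
$H '[{"claw":12,"dx":0,"dy":0,"dz":4,"ax":0,"ay":0,"az":0},{"claw":12,"dx":0,"dy":0,"dz":4,"ax":0,"ay":0,"az":0},{"claw":12,"dx":0,"dy":0,"dz":4,"ax":0,"ay":0,"az":0},{"claw":12,"dx":0,"dy":0,"dz":0,"ax":0,"ay":0,"az":0}]' 60
```

```text
time: 4.35
eef_pos: [0.5533, 0.2683, 0.0738]
tcp_rot: [[0.967, 0.254, 0.0], [0.254, -0.967, 0.001], [0.0, -0.001, -1.0]]
ft_force: [-0.9, 5.1, 0.7]
width: 0.0156
finger_force: 59.9
time: 4.75
eef_pos: [0.5536, 0.2673, 0.0863]
tcp_rot: [[0.967, 0.254, 0.0], [0.254, -0.967, -0.0], [0.0, 0.0, -1.0]]
ft_force: [-1.2, 2.0, -0.0]
width: 0.0157
finger_force: 59.9
```

```bash
H="python3 -m handwheel"
$H '[{"claw":12,"dx":-16,"dy":-4.2,"dz":4,"ax":0,"ay":0,"az":0},{"claw":12,"dx":-17,"dy":-4.4,"dz":10,"ax":0,"ay":0,"az":0},{"claw":12,"dx":-17,"dy":-4.4,"dz":15,"ax":0,"ay":0,"az":0},{"claw":12,"dx":0,"dy":-20,"dz":15,"ax":0,"ay":0,"az":-8.5},{"claw":12,"dx":0,"dy":-35,"dz":0,"ax":0,"ay":0,"az":-8.5}]' 60
$H '[{"claw":12,"dx":0,"dy":-45,"dz":0,"ax":0,"ay":0,"az":-8.5},{"claw":12,"dx":0,"dy":-45,"dz":0,"ax":0,"ay":0,"az":-8.5},{"claw":12,"dx":0,"dy":-45,"dz":0,"ax":0,"ay":0,"az":0},{"claw":12,"dx":0,"dy":-40,"dz":0,"ax":0,"ay":0,"az":0},{"claw":12,"dx":0,"dy":-11,"dz":0,"ax":0,"ay":0,"az":0}]' 60
$H '[{"claw":12,"dx":0,"dy":0,"dz":0,"ax":0,"ay":0,"az":0},{"claw":12,"dx":0,"dy":0,"dz":0,"ax":0,"ay":0,"az":0}]' 60
```

```text
time: 5.25
eef_pos: [0.5041, 0.2013, 0.1319]
tcp_rot: [[0.999, -0.043, 0.003], [-0.043, -0.999, 0.002], [0.003, -0.002, -1.0]]
ft_force: [0.4, -0.6, -0.2]
width: 0.0158
finger_force: 59.9
time: 5.75
eef_pos: [0.5029, 0.0071, 0.1296]
tcp_rot: [[0.941, -0.337, -0.001], [-0.337, -0.941, -0.004], [0.0, 0.004, -1.0]]
ft_force: [0.5, -1.0, -0.2]
width: 0.0156
finger_force: 59.9
time: 5.95
eef_pos: [0.5035, 0.0145, 0.1299]
tcp_rot: [[0.944, -0.33, 0.0], [-0.33, -0.944, 0.0], [0.0, -0.0, -1.0]]
ft_force: [0.3, 0.5, -0.8]
width: 0.0158
finger_force: 59.9
```

Run:
```python
from h import *
ims={n:env.read_camera(n)[:,:,::-1].copy() for n in("scene","top")}
o=env.observe();p=o["eef_pos"];R=o["tcp_rot"];z=p[2]-.0628;d=R[:,1]
for n in ims: cv2.imwrite(f"pics/{n}3.png",ims[n])
s=ims["scene"];u,v=262,190;k=10
a=cv2.resize(s[v-30:v+30,u-40:u+40],(800,600),interpolation=cv2.INTER_CUBIC)
P=np.array([[*p[:2],z],[*p[:2],z+.046],[*(p[:2]+.011*d[:2]),z+.0045]])
q=proj("scene",P);print(q,proj("top",P))
for x in q:
    w=tuple(int(i) for i in ((x-[u-40,v-30]+.5)*10)); cv2.circle(a,w,4,(0,0,255),1)
cv2.imwrite("pics/m4.png",a)
```

```text
[[271.53352804 213.32203294]
 [272.01845587 198.40527189]
 [275.93364242 211.19937087]] [[250.84993841 219.65314987]
 [250.67705788 218.42865015]
 [254.1960608  220.69635403]]
```

View pics/m4.png

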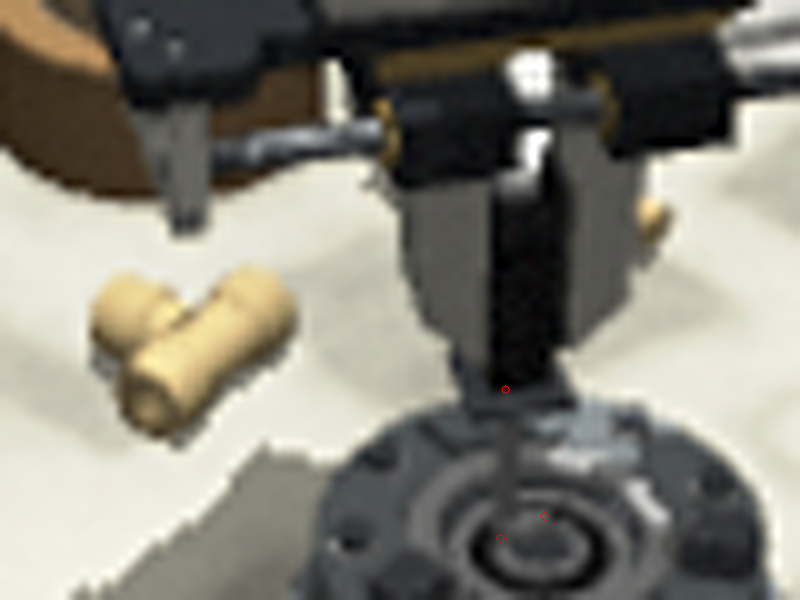

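Picture: the shaft is at crop x≈512 and the collar centre at about (515,378), against a predicted (505,377). That is a 2 mm sideways scene-camera bias, the same as for the ring centre. I'll use the top-view ring centre and descend into the gap.

```bash
H="python3 -m handwheel"
$H '[{"claw":12,"dx":0.5,"dy":-1,"dz":-12,"ax":0,"ay":0,"az":0},{"claw":12,"dx":0,"dy":0,"dz":-12,"ax":0,"ay":0,"az":0},{"claw":12,"dx":0,"dy":0,"dz":-6,"ax":0,"ay":0,"az":0},{"claw":12,"dx":0,"dy":0,"dz":-3,"ax":0,"ay":0,"az":0},{"claw":12,"dx":0,"dy":0,"dz":0,"ax":0,"ay":0,"az":0}]' 60
$H '[{"claw":12,"dx":0,"dy":0,"dz":-1.5,"ax":0,"ay":0,"az":0},{"claw":12,"dx":0,"dy":0,"dz":0,"ax":0,"ay":0,"az":0}]' 60
```

```text
time: 6.55
eef_pos: [0.5035, 0.0128, 0.096]
tcp_rot: [[0.944, -0.33, -0.001], [-0.33, -0.944, -0.0], [-0.001, 0.0, -1.0]]
ft_force: [0.6, -0.5, -0.6]
width: 0.0154
finger_force: 59.9
time: 6.75
eef_pos: [0.5041, 0.0127, 0.0954]
tcp_rot: [[0.944, -0.33, 0.0], [-0.33, -0.944, -0.0], [0.0, -0.0, -1.0]]
ft_force: [0.8, 0.0, -1.0]
width: 0.0157
finger_force: 59.9
```

```bash
H="python3 -m handwheel"
for i in 1 2 3; do $H '[{"claw":12,"dx":0,"dy":0,"dz":-1,"ax":0,"ay":0,"az":0},{"claw":12,"dx":0,"dy":0,"dz":0,"ax":0,"ay":0,"az":0}]' 60 | egrep "pos|ft"; done
```

```text
eef_pos: [0.504, 0.0126, 0.0943]
ft_force: [0.0, 0.0, -0.3]
eef_pos: [0.5039, 0.0126, 0.0932]
ft_force: [0.4, -0.2, -0.5]
eef_pos: [0.504, 0.0127, 0.0924]
ft_force: [0.2, 0.3, 0.1]
```

```bash
H="python3 -m handwheel"
for i in 1 2; do $H '[{"claw":12,"dx":0,"dy":0,"dz":-0.7,"ax":0,"ay":0,"az":0},{"claw":12,"dx":0,"dy":0,"dz":0,"ax":0,"ay":0,"az":0}]' 60 | egrep "pos|ft"; done
```

```text
eef_pos: [0.5042, 0.0128, 0.0922]
ft_force: [-1.9, 0.4, 8.7]
eef_pos: [0.5044, 0.0128, 0.0921]
ft_force: [-3.6, 0.1, 16.8]
```

Floor found at TCP z = 0.0923. Hover 0.6 mm above it and slide under the end.

```bash
H="python3 -m handwheel"
$H '[{"claw":12,"dx":0,"dy":0,"dz":2.0,"ax":0,"ay":0,"az":0},{"claw":12,"dx":0,"dy":0,"dz":0,"ax":0,"ay":0,"az":0}]' 60 | egrep "pos|ft"
$H '[{"claw":12,"dx":-1.8,"dy":-5,"dz":0,"ax":0,"ay":0,"az":0},{"claw":12,"dx":0,"dy":0,"dz":0,"ax":0,"ay":0,"az":0}]' 60 | egrep "pos|ft"
$H '[{"claw":12,"dx":-0.9,"dy":-2.3,"dz":0,"ax":0,"ay":0,"az":0},{"claw":12,"dx":0,"dy":0,"dz":0,"ax":0,"ay":0,"az":0}]' 60 | egrep "pos|ft"
$H '[{"claw":12,"dx":-0.9,"dy":-2.3,"dz":0,"ax":0,"ay":0,"az":0},{"claw":12,"dx":0,"dy":0,"dz":0,"ax":0,"ay":0,"az":0}]' 60 | egrep "pos|ft"
```

```text
eef_pos: [0.5041, 0.0127, 0.093]
ft_force: [0.5, 0.6, -0.5]
eef_pos: [0.5016, 0.0067, 0.0925]
ft_force: [-0.6, 0.6, 0.4]
eef_pos: [0.501, 0.0049, 0.0927]
ft_force: [-0.1, 0.2, -0.7]
eef_pos: [0.5002, 0.0027, 0.0928]
ft_force: [0.1, -0.1, -0.1]
```

```bash
H="python3 -m handwheel"
$H '[{"claw":12,"dx":0,"dy":0,"dz":1.5,"ax":0,"ay":0,"az":0},{"claw":12,"dx":0,"dy":0,"dz":0,"ax":0,"ay":0,"az":0}]' 60 | egrep "pos|ft"
$H '[{"claw":12,"dx":0,"dy":0,"dz":1.5,"ax":0,"ay":0,"az":0},{"claw":12,"dx":0,"dy":0,"dz":0,"ax":0,"ay":0,"az":0}]' 60 | egrep "pos|ft"
python3 - <<'E'
from h import *
s=env.read_camera("scene")[:,:,::-1]; cv2.imwrite("pics/s4.png",s)
u,v=268,208
cv2.imwrite("pics/m5.png",cv2.resize(s[v-24:v+24,u-32:u+32],(800,600),interpolation=cv2.INTER_CUBIC))
E
```

```text
eef_pos: [0.5004, 0.0032, 0.0945]
ft_force: [0.1, 0.1, 0.1]
eef_pos: [0.5003, 0.0031, 0.0959]
ft_force: [0.5, -0.7, -2.7]
```

View pics/m5.png

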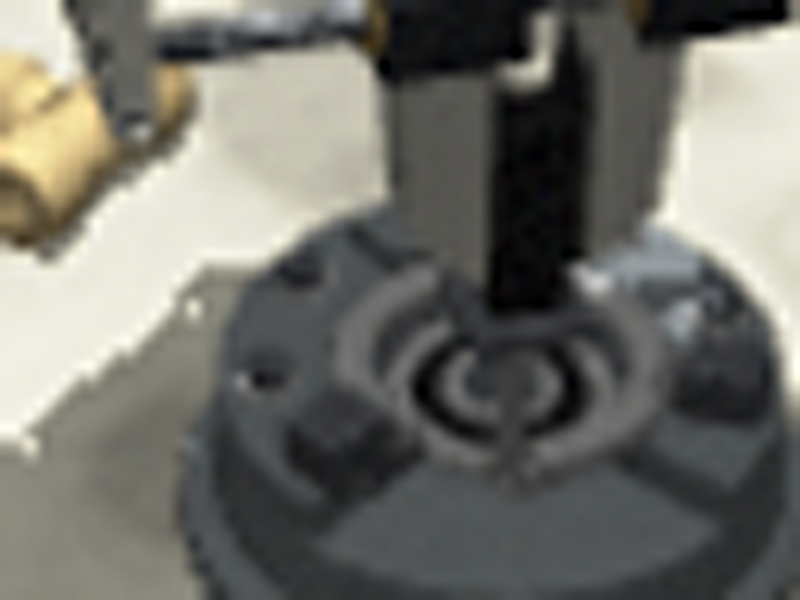

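The shaft stands in the gap at about (515,420), with the ring end just to its right at about (530,460), and the force is rising. Lifting.

```bash
H="python3 -m handwheel"
for i in 1 2; do $H '[{"claw":12,"dx":0,"dy":0,"dz":1.5,"ax":0,"ay":0,"az":0},{"claw":12,"dx":0,"dy":0,"dz":1,"ax":0,"ay":0,"az":0},{"claw":12,"dx":0,"dy":0,"dz":0,"ax":0,"ay":0,"az":0}]' 60 | egrep "pos|ft"; done
```

```text
eef_pos: [0.5003, 0.0029, 0.0981]
ft_force: [2.6, -1.1, -10.6]
eef_pos: [0.4999, 0.0031, 0.101]
ft_force: [-0.3, -0.5, -5.8]
```

```bash
H="python3 -m handwheel"
for i in 1 2 3; do $H '[{"claw":12,"dx":0,"dy":0,"dz":1.5,"ax":0,"ay":0,"az":0},{"claw":12,"dx":0,"dy":0,"dz":1.5,"ax":0,"ay":0,"az":0},{"claw":12,"dx":0,"dy":0,"dz":0,"ax":0,"ay":0,"az":0}]' 60 | egrep "pos|ft"; done
```

```text
eef_pos: [0.5011, 0.0033, 0.1046]
ft_force: [0.2, -0.1, -0.2]
eef_pos: [0.5004, 0.003, 0.1071]
ft_force: [-0.6, 0.0, -1.2]
eef_pos: [0.5005, 0.0032, 0.11]
ft_force: [-0.7, -0.8, -0.7]
```

```bash
H="python3 -m handwheel"
$H '[{"claw":12,"dx":0,"dy":0,"dz":1.5,"ax":0,"ay":0,"az":0},{"claw":12,"dx":0,"dy":0,"dz":1,"ax":0,"ay":0,"az":0},{"claw":12,"dx":0,"dy":0,"dz":0,"ax":0,"ay":0,"az":0},{"claw":12,"dx":0,"dy":0,"dz":0,"ax":0,"ay":0,"az":0}]' 60 | egrep "pos|ft"
python3 - <<'E'
from h import *
s=env.read_camera("scene")[:,:,::-1]; cv2.imwrite("pics/s5.png",s)
u,v=268,208
cv2.imwrite("pics/m6.png",cv2.convertScaleAbs(cv2.resize(s[v-24:v+24,u-32:u+32],(800,600),interpolation=cv2.INTER_CUBIC),alpha=1.4))
E
```

```text
eef_pos: [0.5003, 0.0031, 0.1124]
ft_force: [0.4, 0.0, -1.6]
```

View pics/m6.png

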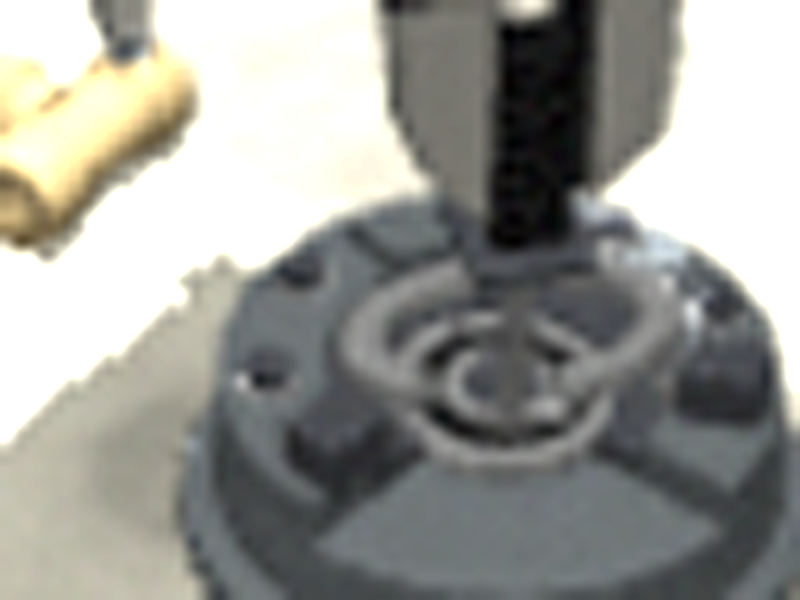

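The ring is tilted up, with its free end at about (555,385), well above the notch. Lowering the pick clear, dwelling, backing off and lifting out.

```bash
H="python3 -m handwheel"
$H '[{"claw":12,"dx":0,"dy":0,"dz":-4,"ax":0,"ay":0,"az":0},{"claw":12,"dx":0,"dy":0,"dz":-4,"ax":0,"ay":0,"az":0},{"claw":12,"dx":0,"dy":0,"dz":-3,"ax":0,"ay":0,"az":0},{"claw":12,"dx":0,"dy":0,"dz":0,"ax":0,"ay":0,"az":0},{"claw":12,"dx":0,"dy":0,"dz":0,"ax":0,"ay":0,"az":0}]' 60 | egrep "pos|ft"
$H '[{"claw":12,"dx":0,"dy":0,"dz":0,"ax":0,"ay":0,"az":0},{"claw":12,"dx":2,"dy":5.5,"dz":0,"ax":0,"ay":0,"az":0},{"claw":12,"dx":2,"dy":5.5,"dz":0,"ax":0,"ay":0,"az":0},{"claw":12,"dx":0,"dy":0,"dz":0,"ax":0,"ay":0,"az":0}]' 60 | egrep "pos|ft"
$H '[{"claw":12,"dx":0,"dy":0,"dz":6,"ax":0,"ay":0,"az":0},{"claw":12,"dx":0,"dy":0,"dz":8,"ax":0,"ay":0,"az":0},{"claw":12,"dx":0,"dy":0,"dz":12,"ax":0,"ay":0,"az":0},{"claw":12,"dx":0,"dy":0,"dz":12,"ax":0,"ay":0,"az":0}]' 60 | egrep "pos|ft"
```

```text
eef_pos: [0.5002, 0.0031, 0.1012]
ft_force: [0.3, 1.2, -1.1]
eef_pos: [0.5048, 0.0155, 0.1015]
ft_force: [0.4, 0.5, -0.6]
eef_pos: [0.5044, 0.014, 0.1406]
ft_force: [-0.6, 0.3, -0.8]
```

```bash
H="python3 -m handwheel"
$H '[{"claw":12,"dx":0,"dy":30,"dz":0,"ax":0,"ay":0,"az":8.5},{"claw":12,"dx":0,"dy":45,"dz":0,"ax":0,"ay":0,"az":8.5},{"claw":12,"dx":0,"dy":45,"dz":0,"ax":0,"ay":0,"az":8.5},{"claw":12,"dx":0,"dy":45,"dz":0,"ax":0,"ay":0,"az":8.5},{"claw":12,"dx":0,"dy":45,"dz":0,"ax":0,"ay":0,"az":0}]' 60 | egrep "pos|ft"
$H '[{"claw":12,"dx":0,"dy":30,"dz":-10,"ax":0,"ay":0,"az":0},{"claw":12,"dx":0,"dy":0,"dz":-23,"ax":0,"ay":0,"az":0},{"claw":12,"dx":0,"dy":0,"dz":-22,"ax":0,"ay":0,"az":0},{"claw":12,"dx":0,"dy":0,"dz":0,"ax":0,"ay":0,"az":0},{"claw":12,"dx":0,"dy":0,"dz":0,"ax":0,"ay":0,"az":0}]' 60
python3 - <<'E'
from h import *
for n in("scene","top"): cv2.imwrite(f"pics/{n}6.png",env.read_camera(n)[:,:,::-1])
E
```

```text
eef_pos: [0.5046, 0.2255, 0.1406]
ft_force: [1.0, -0.2, -1.5]
time: 13.25
eef_pos: [0.5046, 0.2539, 0.0853]
tcp_rot: [[0.967, 0.254, 0.0], [0.254, -0.967, -0.0], [0.0, 0.0, -1.0]]
ft_force: [-0.0, 0.6, -0.4]
width: 0.0157
finger_force: 60.0
```

```bash
H="python3 -m handwheel"
$H '[{"claw":12,"dx":-0.3,"dy":1.5,"dz":0,"ax":0,"ay":0,"az":0},{"claw":12,"dx":16.3,"dy":4.6,"dz":0,"ax":0,"ay":0,"az":0},{"claw":12,"dx":16.3,"dy":4.6,"dz":0,"ax":0,"ay":0,"az":0},{"claw":12,"dx":16.3,"dy":4.6,"dz":0,"ax":0,"ay":0,"az":0},{"claw":12,"dx":0,"dy":0,"dz":0,"ax":0,"ay":0,"az":0}]' 60 | egrep "pos|ft"
$H '[{"claw":12,"dx":0,"dy":0,"dz":-3,"ax":0,"ay":0,"az":0},{"claw":12,"dx":0,"dy":0,"dz":-3,"ax":0,"ay":0,"az":0},{"claw":12,"dx":0,"dy":0,"dz":0,"ax":0,"ay":0,"az":0}]' 60 | egrep "pos|ft"
$H '[{"claw":12,"dx":0,"dy":0,"dz":-2.5,"ax":0,"ay":0,"az":0},{"claw":12,"dx":0,"dy":0,"dz":-2.5,"ax":0,"ay":0,"az":0},{"claw":12,"dx":0,"dy":0,"dz":0,"ax":0,"ay":0,"az":0}]' 60 | egrep "pos|ft"
```

```text
eef_pos: [0.5553, 0.2698, 0.0853]
ft_force: [-0.6, 0.8, -0.7]
eef_pos: [0.5519, 0.269, 0.0779]
ft_force: [0.3, 0.8, 0.5]
eef_pos: [0.5528, 0.2694, 0.0734]
ft_force: [-1.1, -0.0, 1.3]
```

```bash
H="python3 -m handwheel"
$H '[{"claw":12,"dx":0,"dy":0,"dz":-0.3,"ax":0,"ay":0,"az":0},{"claw":50,"dx":0,"dy":0,"dz":0,"ax":0,"ay":0,"az":0},{"claw":50,"dx":0,"dy":0,"dz":0,"ax":0,"ay":0,"az":0},{"claw":50,"dx":0,"dy":0,"dz":0,"ax":0,"ay":0,"az":0},{"claw":50,"dx":0,"dy":0,"dz":25,"ax":0,"ay":0,"az":0}]' 60 | egrep "pos|ft|wid"
$H '[{"claw":50,"dx":0,"dy":0,"dz":40,"ax":0,"ay":0,"az":0},{"claw":50,"dx":0,"dy":0,"dz":40,"ax":0,"ay":0,"az":0},{"claw":50,"dx":-20,"dy":-45,"dz":0,"ax":0,"ay":0,"az":0},{"claw":50,"dx":-20,"dy":-45,"dz":0,"ax":0,"ay":0,"az":0},{"claw":50,"dx":-20,"dy":-30,"dz":0,"ax":0,"ay":0,"az":0}]' 60 | egrep "pos|ft|wid"
python3 - <<'E'
from h import *
I={n:env.read_camera(n)[:,:,::-1].copy() for n in("scene","top")}
for n in I: cv2.imwrite(f"pics/{n}7.png",I[n])
def cr(im,u,v,w): h=w*3//4; return cv2.resize(im[v-h//2:v-h//2+h,u-w//2:u-w//2+w],(400,300),interpolation=cv2.INTER_CUBIC)
m=np.vstack([np.hstack([cr(I["scene"],170,250,80),cr(I["scene"],275,211,48)]),np.hstack([cr(I["top"],172,202,60),cr(I["top"],260,214,48)])])
cv2.imwrite("pics/m7.png",m)
E
```

```text
eef_pos: [0.5511, 0.2679, 0.0953]
ft_force: [0.3, -0.2, -0.1]
width: 0.0432
eef_pos: [0.4923, 0.1462, 0.178]
ft_force: [0.3, -0.5, 0.4]
width: 0.0499
```

View pics/m7.png

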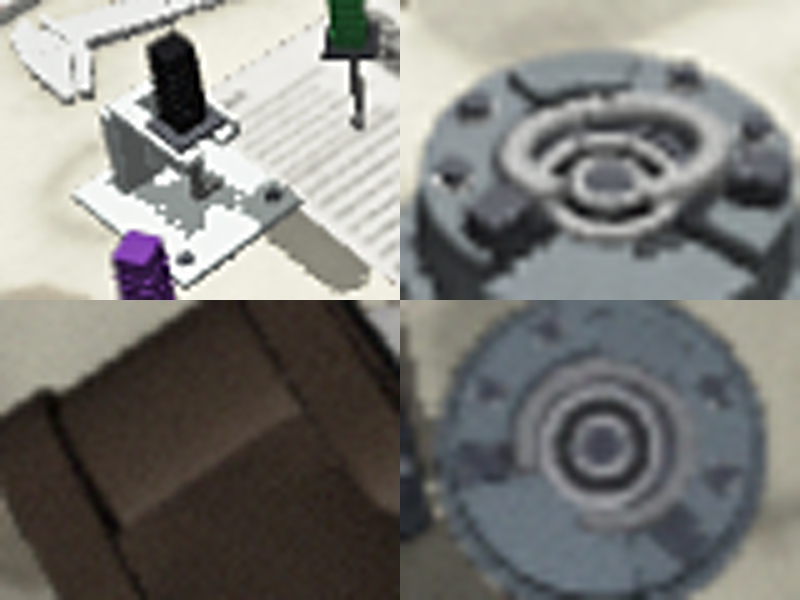

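The pick hangs in its stand. The ring stays up, its free end at top px (257.9,222.4) and scene px (276,215). Checking the grasp point numerically.

Run:
```python
from h import *
np.set_printoptions(precision=4,suppress=True)
c=np.array([.5273,-.013]);f=np.radians(162);F=np.array([np.cos(f),np.sin(f)])
tilt=np.arctan2(.015,.0615)
def ringpt(th,r,s=0):  # heading th about c; ring hinged at rear, tilted
    v=r*np.array([np.cos(np.radians(th)),np.sin(np.radians(th))]); a=v@F; l=v-a*F
    b=a+.035; xf=-.035+b*np.cos(tilt)+s
    return np.r_[c+xf*F+l, .036+b*np.sin(tilt)+.005]
for n in("top","scene"):
    im=cv2.imread(f"pics/{n}7.png").min(2).astype(np.float32)
    for s in(0,-.002):
      out=[]
      for th in range(90,240,5):
        q=np.float32([proj(n,ringpt(th,r,s))[0] for r in(.029,.0305,.032)])
        out.append((th,int(cv2.remap(im,q[:,0].reshape(1,-1),q[:,1].reshape(1,-1),1).mean())))
      print(n,s,out)
print(ringpt(165,.0307),proj("top",ringpt(159.5,.0307)),proj("scene",ringpt(159.5,.0307)))
for n,p in(("top",[257.85,222.4]),("scene",[276.4,215.2])): print(plane(n,p,.054))
```

```text
top 0 [(90, 115), (95, 113), (100, 114), (105, 111), (110, 103), (115, 91), (120, 97), (125, 102), (130, 104), (135, 106), (140, 109), (145, 110), (150, 108), (155, 110), (160, 110), (165, 113), (170, 118), (175, 117), (180, 115), (185, 117), (190, 117), (195, 115), (200, 110), (205, 105), (210, 107), (215, 108), (220, 103), (225, 105), (230, 106), (235, 111)]
top -0.002 [(90, 116), (95, 116), (100, 115), (105, 115), (110, 110), (115, 100), (120, 96), (125, 104), (130, 107), (135, 110), (140, 115), (145, 121), (150, 119), (155, 119), (160, 123), (165, 126), (170, 127), (175, 125), (180, 124), (185, 125), (190, 119), (195, 107), (200, 99), (205, 98), (210, 99), (215, 97), (220, 98), (225, 100), (230, 106), (235, 107)]
scene 0 [(90, 188), (95, 185), (100, 188), (105, 189), (110, 180), (115, 156), (120, 117), (125, 116), (130, 186), (135, 130), (140, 99), (145, 99), (150, 98), (155, 96), (160, 125), (165, 168), (170, 163), (175, 132), (180, 150), (185, 184), (190, 180), (195, 158), (200, 152), (205, 150), (210, 146), (215, 146), (220, 144), (225, 144), (230, 149), (235, 149)]
scene -0.002 [(90, 188), (95, 188), (100, 186), (105, 187), (110, 184), (115, 154), (120, 125), (125, 115), (130, 172), (135, 131), (140, 98), (145, 96), (150, 96), (155, 96), (160, 117), (165, 164), (170, 139), (175, 79), (180, 109), (185, 172), (190, 165), (195, 135), (200, 124), (205, 116), (210, 114), (215, 115), (220, 117), (225, 127), (230, 136), (235, 148)]
[ 0.4994 -0.0056  0.0566] [[256.7428 220.9199]] [[278.2647 214.6516]]
[[ 0.4959 -0.0063  0.054 ]]
[[0.5035 0.0004 0.054 ]]
```

Run:
```python
from h import *
np.set_printoptions(linewidth=200)
for n,(u0,v0,u1,v1) in(("top",(248,214,272,227)),("scene",(262,206,294,224))):
    for k in(0,7):
        im=cv2.imread(f"pics/{n}{k}.png").min(2); print(n,k,"cols",u0,"rows",v0); print(im[v0:v1,u0:u1])
```

```text
top 0 cols 248 rows 214
[[ 45  53  96 112  81 114  88  51  64  91  72  59  56  62  90  90  56  50 115  85  91 121 126  89]
 [ 46  51  79 112  82 120  94  47  50 107  95  76  69  92 115  78  44  52 110  85  98 126 118  87]
 [ 50  56  95  86  90 109 124  72  37  63  97 118 122 120  91  52  40  86 102  84 121 131 102  80]
 [ 51  73  85  88  84  87 125 106  59  38  44  58  53  50  38  41  72 106  92  96 128 129  91  83]
 [ 84  88  86  87  90  86  98 122 108  68  46  42  39  38  45  68 107 100  86 122 132 114  80  80]
 [ 89  87  88  91  87  91  92 105 126 127 109 107 104 100 118 120  91  84 120 126 127  86  80  84]
 [ 88  87  91  92  89  88  87  90  94 115 131 128 132 132 109  90  89 116 118  85  78  65  78  81]
 [ 89  87  89  87  91  89  90  92  82 106  98 101 109 103  99 122 128 112  71  59  54  55  59  78]
 [ 86  87  92  86  87  92  94  93 102 126 132 129 133 135 131 130 128 109  63  53  51  49  55  60]
 [ 87  88  91  90  89  92  91  89  99 117 128 129 133 131 131 109  95  75  57  53  55  55  55  71]
 [ 90  90  91  93  91  90  91  88  90  91  98 100  97  90  86  67  78  77  60  55  58 
[... 5593 characters left out ...]
159  71  53  51  71 127 140 134 131 129 127]
 [107  81  70  33  37  49  53  92 165 196 174 127  95  90  54  61 104 147 186 180 126  82  32  48  57  72 117 146 141 142 141 144]
 [ 62  43  33  34  34  41  33  43  99 144 158 197 186 185 187 187 185 168 128 110  67  52  35  34  39  48  70 103 133 144 142 141]
 [ 32  34  36  39  32  33  43  84 129 113  94 118 116 112 112 115 115  99  64  61  74  73  67  51  33  37  42  56  75 101 130 144]
 [ 35  37  39  43  44  81  86 139 147 137 131 127 125 105 105 110 122  70  76  75  78  76  89 135 125  77  42  38  45  55  74 107]
 [ 34  33  38  38  76 139 136 148 147 146 148 148 146 141 142 143 138  72  75  91 140 135 137 148 147 135 124  77  38  42  45  56]]
```

The scene end at (279.5,214.7) agrees with the modelled end within 1 px, allowing for the bias. Moving above the raised end, turning the closing axis to radial and leaning the tool 10 deg towards the ring's tilt.

```bash
H="python3 -m handwheel"
$H '[{"claw":26,"dx":0,"dy":-30,"dz":0,"ax":0,"ay":0,"az":8.5},{"claw":26,"dx":0,"dy":-30,"dz":0,"ax":0,"ay":0,"az":8.5},{"claw":26,"dx":0,"dy":-30,"dz":0,"ax":0,"ay":0,"az":8.5},{"claw":26,"dx":0,"dy":-30,"dz":0,"ax":0,"ay":0,"az":8.5},{"claw":26,"dx":0,"dy":-30,"dz":0,"ax":0,"ay":0,"az":8.5}]' 60 | egrep "pos|ft|wid"
$H '[{"claw":26,"dx":0,"dy":-4,"dz":-20,"ax":0,"ay":0,"az":8.5},{"claw":26,"dx":0,"dy":0,"dz":-20,"ax":0,"ay":0,"az":8.5},{"claw":26,"dx":0,"dy":0,"dz":-20,"ax":0,"ay":0,"az":3.5},{"claw":26,"dx":0,"dy":0,"dz":-20,"ax":1.5,"ay":4.8,"az":0},{"claw":26,"dx":0,"dy":0,"dz":0,"ax":1.5,"ay":4.8,"az":0}]' 60 | egrep "pos|ft|wid"
$H '[{"claw":26,"dx":0,"dy":0,"dz":0,"ax":0,"ay":0,"az":0},{"claw":26,"dx":0,"dy":0,"dz":0,"ax":0,"ay":0,"az":0}]' 60
```

```text
eef_pos: [0.4932, -0.0014, 0.1782]
ft_force: [0.4, -0.2, -0.9]
width: 0.0263
eef_pos: [0.4913, -0.0045, 0.0963]
ft_force: [0.7, 0.5, 0.7]
width: 0.0259
time: 16.75
eef_pos: [0.4934, -0.0041, 0.0978]
tcp_rot: [[0.214, 0.963, -0.165], [0.977, -0.208, 0.053], [0.016, -0.172, -0.985]]
ft_force: [-0.8, 0.9, -0.2]
width: 0.0263
finger_force: 0.0
```

```bash
H="python3 -m handwheel"
$H '[{"claw":26,"dx":2.8,"dy":-4,"dz":-15,"ax":0,"ay":0,"az":0},{"claw":26,"dx":0,"dy":0,"dz":-15,"ax":0,"ay":0,"az":0},{"claw":26,"dx":0,"dy":0,"dz":-8,"ax":0,"ay":0,"az":0},{"claw":26,"dx":0,"dy":0,"dz":-4,"ax":0,"ay":0,"az":0}]' 60 | egrep "pos|ft|wid"
$H '[{"claw":26,"dx":0,"dy":0,"dz":-4,"ax":0,"ay":0,"az":0},{"claw":26,"dx":0,"dy":0,"dz":-4,"ax":0,"ay":0,"az":0},{"claw":26,"dx":0,"dy":0,"dz":-4,"ax":0,"ay":0,"az":0},{"claw":26,"dx":0,"dy":0,"dz":0,"ax":0,"ay":0,"az":0}]' 60 | egrep "pos|ft|wid"
```

```text
eef_pos: [0.4947, -0.0086, 0.0549]
ft_force: [1.1, 0.1, 0.7]
width: 0.0263
eef_pos: [0.4956, -0.0087, 0.0437]
ft_force: [-0.1, -0.4, -0.1]
width: 0.026
```

Down with no contact. Close gently first.

```bash
H="python3 -m handwheel"
$H '[{"claw":4,"dx":0,"dy":0,"dz":0,"ax":0,"ay":0,"az":0},{"claw":4,"dx":0,"dy":0,"dz":0,"ax":0,"ay":0,"az":0},{"claw":4,"dx":0,"dy":0,"dz":0,"ax":0,"ay":0,"az":0}]' 4 | egrep "pos|ft|wid|fing"
$H '[{"claw":4,"dx":0,"dy":0,"dz":0,"ax":0,"ay":0,"az":0},{"claw":4,"dx":0,"dy":0,"dz":0,"ax":0,"ay":0,"az":0}]' 30 | egrep "pos|ft|wid|fing"
```

```text
eef_pos: [0.4957, -0.0084, 0.0442]
ft_force: [-0.6, 0.7, 0.0]
width: 0.01
finger_force: 3.8
eef_pos: [0.4959, -0.0078, 0.0442]
ft_force: [-0.6, 4.0, -0.4]
width: 0.0078
finger_force: 28.7
```

```bash
H="python3 -m handwheel"
$H '[{"claw":4,"dx":-1.9,"dy":0.6,"dz":0.2,"ax":0,"ay":0,"az":0},{"claw":4,"dx":-1.9,"dy":0.6,"dz":0.2,"ax":0,"ay":0,"az":0},{"claw":4,"dx":0,"dy":0,"dz":0,"ax":0,"ay":0,"az":0}]' 45 | egrep "pos|ft|wid|fing"
$H '[{"claw":4,"dx":-1.9,"dy":0.6,"dz":0.2,"ax":0,"ay":0,"az":0},{"claw":4,"dx":-1.9,"dy":0.6,"dz":0.2,"ax":0,"ay":0,"az":0},{"claw":4,"dx":0,"dy":0,"dz":0,"ax":0,"ay":0,"az":0}]' 45 | egrep "pos|ft|wid|fing"
```

```text
eef_pos: [0.4933, -0.0074, 0.0449]
ft_force: [4.2, 2.6, 0.3]
width: 0.0074
finger_force: 43.6
eef_pos: [0.4914, -0.0062, 0.0457]
ft_force: [9.9, 1.5, -0.4]
width: 0.0076
finger_force: 43.7
```

The pull meets the plunger cases (clearance used up after 5 mm), so tilt the front up more to pass above them, then draw on.

```bash
H="python3 -m handwheel"
$H '[{"claw":4,"dx":0.3,"dy":0,"dz":2.2,"ax":0.6,"ay":1.9,"az":0},{"claw":4,"dx":0.3,"dy":0,"dz":2.2,"ax":0.6,"ay":1.9,"az":0},{"claw":4,"dx":0,"dy":0,"dz":0,"ax":0,"ay":0,"az":0}]' 60 | egrep "pos|ft|wid|fing"
$H '[{"claw":4,"dx":0.3,"dy":0,"dz":2.2,"ax":0.6,"ay":1.9,"az":0},{"claw":4,"dx":0.3,"dy":0,"dz":2.2,"ax":0.6,"ay":1.9,"az":0},{"claw":4,"dx":0,"dy":0,"dz":0,"ax":0,"ay":0,"az":0}]' 60 | egrep "pos|ft|wid|fing"
```

```text
eef_pos: [0.491, -0.0056, 0.0494]
ft_force: [6.0, 4.4, -1.9]
width: 0.0074
finger_force: 58.8
eef_pos: [0.4896, -0.0071, 0.0533]
ft_force: [0.9, -0.1, -0.1]
width: 0.0067
finger_force: 58.6
```

```bash
H="python3 -m handwheel"
$H '[{"claw":4,"dx":-1.9,"dy":0.6,"dz":0.4,"ax":0,"ay":0,"az":0},{"claw":4,"dx":-1.9,"dy":0.6,"dz":0.4,"ax":0,"ay":0,"az":0},{"claw":4,"dx":0,"dy":0,"dz":0,"ax":0,"ay":0,"az":0}]' 60 | egrep "pos|ft|wid|fing"
python3 - <<'E'
from h import *
np.set_printoptions(linewidth=220)
for n in("scene","top"): cv2.imwrite(f"pics/{n}8.png",env.read_camera(n)[:,:,::-1])
im=cv2.imread("pics/scene8.png").min(2); print(im[196:226,256:296])
E
```

```text
eef_pos: [0.4848, -0.0051, 0.0546]
ft_force: [0.6, -1.5, 0.9]
width: 0.0068
finger_force: 58.6
[[ 99  99 100 ... 136 128 124]
 [103 100  97 ... 105 100 100]
 [105 103  97 ...  94  95  95]
 ...
 [ 46  48  65 ...  48  52  52]
 [ 49  48  44 ...  48  48  60]
 [ 49  51  48 ...  53  61  58]]
```

Run:
```python
import cv2,numpy as np
for k in(7,8):
    im=cv2.imread(f"pics/scene{k}.png").min(2)[196:226,252:300]
    for r in im: print("".join(" .:-=+*#%@"[min(9,int(v)//22)] for v in r))
    print()
```

```text
@%%%%%%%%%##################%%%@@@@@@@@@@@@@@@@@
@@%%%%%%%################%%%%%@@@@@@@@@@@@@@@@@@
@@@%%%%%#################%%@@@@@@@@@@@@@@@@@@@@@
@@@@@%%%%##########******###%%@@@@@@@@@@@@@@@@@@
@@@@@@@%%%%###*************+**###*%@@@@@@@@@@@@@
@@@@@@@@%%##+*************++***===+%@@@@@@@@@@@@
@@@@@@@@%#**:=************+****=::-*#%@@@@@@@@@@
@@@@@@@%****-:=+**+=------=****====+**#%@@@@@@@@
@@@@@%#+=+**+=:---:::-*-=##%%###*+******%@@@@@@@
@@@@@*-===#***=.::=#%%@#*#####%%%##******#%@@@@%
@@@%*+:::-#**+=+#####+*++++++++*#%%##***++*%@@@@
@@@#*+===+****#%%#*++----:::--:-=+#%%#**===*@@@@
@@@**********%%#+=--=-:::---=::::-+%%%##:--=#@@@
@@%********+%%%+-:-++#%%%%**--=-::-*%%#*-:=**#@@
@%********+*%%*-:=%%+++=++=#%*-=-:-#%%*+=++***@@
@%**++****=#%%+:+%#=:-===::=+##-==+%%#++====+*%@
@%*+==++**-*@%#*%#-.+%*+++*-.=##+*%%%*=+======#@
@#*====+**-=#%%%%-.=%*+==+*#- =@%%%%+=-=+====-*@
@##@.:-***=-=*%%%#++%=====+##*#%%%*+=-::-:----#@
%+*#*-*+*+====+##*=+@*=====#%%%#*+=-::.....::-#@
*-+****++=========--*%*#**%*=+++==-::-.......-#@
*:=***++======--=+=.:=+**++-.=*#+-::-+=-....:=+%
+:-***=:====+:::-*%+..
[... 1140 characters left out ...]
=====--=+=+=++
++*+===---:::===-:..-=----:.--=========-:-====++
+**====---:::-===-.:=-::--:.--========-:::-===++
++#@.:-*--:::--====-=:::---.--========-...:---*+
==*#*-*+---::::---=---:::--.--========-....::-*+
--+****+===-:::----:-=-----.---===----:......-++
+:=***++====-:::-=: .:-----.----------::....:===
+:-***=:====+..::-=-. ....:.:--------------==+-=
+.:=**=.:-=--..:::===-::.::--------:------=**=:-
+.::+*-...:.......-=========---::..:::--=***+::-
=.::-++:........:----------------:..::::-+*+-::-
-.:::-=+:......:-------------------:.::::-=-::-*
+::::::===....:----------------------:::::::::-*
+-::::::--..:-------------------------::.:::::-*
+-.:::::...:=+--------------------------::::::=*
```

The back-left arc moved down about 2 px in the scene view, i.e. roughly 10 mm to the front, so the ring comes along. Lifting.

```bash
H="python3 -m handwheel"
$H '[{"claw":4,"dx":-1.5,"dy":0.5,"dz":3,"ax":0,"ay":0,"az":0},{"claw":4,"dx":-1,"dy":0.3,"dz":3,"ax":0,"ay":0,"az":0},{"claw":4,"dx":0,"dy":0,"dz":4,"ax":0,"ay":0,"az":0},{"claw":4,"dx":0,"dy":0,"dz":0,"ax":0,"ay":0,"az":0}]' 60 | egrep "pos|ft|wid|fing"
$H '[{"claw":4,"dx":-5,"dy":0,"dz":12,"ax":0,"ay":0,"az":0},{"claw":4,"dx":-5,"dy":0,"dz":15,"ax":0,"ay":0,"az":0},{"claw":4,"dx":0,"dy":0,"dz":20,"ax":0,"ay":0,"az":0},{"claw":4,"dx":0,"dy":0,"dz":20,"ax":0,"ay":0,"az":0},{"claw":4,"dx":0,"dy":0,"dz":0,"ax":0,"ay":0,"az":0}]' 60 | egrep "pos|ft|wid|fing"
python3 - <<'E'
from h import *
for n in("scene","top"): cv2.imwrite(f"pics/{n}9.png",env.read_camera(n)[:,:,::-1])
im=cv2.imread("pics/scene9.png").min(2)[170:226,245:305]
for r in im: print("".join(" .:-=+*#%@"[min(9,int(v)//22)] for v in r))
E
```

```text
eef_pos: [0.4833, -0.0041, 0.065]
ft_force: [1.0, 0.3, -1.6]
width: 0.0068
finger_force: 58.6
eef_pos: [0.4742, -0.0037, 0.1347]
ft_force: [-0.2, 0.1, -0.2]
width: 0.007
finger_force: 58.6
.........=@@@@@@@@@@@@@@@@@@@:  .:.....:-==+================
.........=@@@@@@@@@@@@@@@@@@@@#. ...::::-=====-=============
.........=@@@@@@%@@@@@@@@@@@@@@@+:-------===-::-======+==*+=
........:*@@@@@@*@@@@@@@@@@@@@@@@--==----===:.:-==+==**=****
........+@@@@@@@#=%@@@@@@@@@@@@@@---==---=*-:.:-=**=********
......:+%@@@@@@*+-=*@@@@@@@@@@@@@---=----=*=+=+*************
.....:+%@@@@@@@+=---+*#%%@@@@@@%#----:---+***+**************
...:+#%@@@@@@@*+=--=--==++#@@%+==---:.---+***++********++***
.:+#%@@@@@@@@*+++---=======*#+--=---:.--==****+***++***#####
*%%@@@@@@@@@@%%++=--======----------:.---=#***=+++#####%%%%%
%@@@@@@@@@@@@@@%+=---======---------:.---==+=====+@%%%%%%#%%
@@@@@@@@@@@@@@@@#=------=====--------.---=-=-==--+@@@%%%###%
@@@@@@@@@@@@@@@@%##=------=-=-=-----:.---========*@@@@%%%###
@@@@@@@@@@@@%%%%%%%##-----------=*---.---========*@@@@@@%%%%
@@@@@@@@@@@%%%%%%%%%######===*++=+---.---========+#@@@@@@
[... 1804 characters left out ...]
:::== .-=-::--:.::---:-++++++
@@@======*#*=*---:::::== .-+-:::::=- .-=:::::.....:::=++++++
@@%=====-+****---:::::==: .-=-=--=-. .-=:::::.......-++++++=
@%%#==--:=***+====-::::==. .:-----: .-=-::::-::....:===+++==
%%%%#=++:-***=:====:...:-=-. ....   -==::::-----*+=++-=++===
%%%%#=#+.:=**=.:-=-...:::===-::.::-===:.:::-----+***=:-=====
%%%%%**+.::=*-...::......-==========--:...:::-=****+::-=====
%%%%%#+=..:-=+:........:------------:---:..:::-***+-::--====
%%%%%*+-.:.:-++:......:-------------------:.:.:-=*-:::--====
%%%%%+*+::::::===....:----------------------:.:.:-::::--====
%%%%%=*+-::::.:--..:-------------------------:::::::::--=+++
@%%%#-*+-.::::....:----------------------------:::::::--=+++
```

The recess is now empty and the ring hangs from the gripper. Carrying it to the tray, easing the lean.

```bash
H="python3 -m handwheel"
$H '[{"claw":4,"dx":0,"dy":-25,"dz":0,"ax":-0.9,"ay":-2.9,"az":0},{"claw":4,"dx":-3,"dy":-40,"dz":0,"ax":-0.9,"ay":-2.9,"az":0},{"claw":4,"dx":-4,"dy":-45,"dz":0,"ax":-0.9,"ay":-2.9,"az":0},{"claw":4,"dx":-4,"dy":-45,"dz":0,"ax":-0.9,"ay":-2.9,"az":0},{"claw":4,"dx":-3,"dy":-45,"dz":0,"ax":0,"ay":0,"az":0}]' 60 | egrep "pos|ft|wid|fing"
$H '[{"claw":4,"dx":0,"dy":-38,"dz":0,"ax":0,"ay":0,"az":0},{"claw":4,"dx":0,"dy":-20,"dz":-15,"ax":0,"ay":0,"az":0},{"claw":4,"dx":0,"dy":0,"dz":-30,"ax":0,"ay":0,"az":0},{"claw":4,"dx":0,"dy":0,"dz":-30,"ax":0,"ay":0,"az":0},{"claw":4,"dx":0,"dy":0,"dz":0,"ax":0,"ay":0,"az":0}]' 60
python3 - <<'E'
from h import *
np.set_printoptions(precision=4,suppress=True)
im=cv2.imread("pics/top0.png"); m=(im.max(2)<75).astype('u1')[195:260,300:380]
for r in im.max(2)[204:254,305:372:1]: print("".join(" .:-=+*#%@"[min(9,int(v)//20)] for v in r))
E
```

```text
eef_pos: [0.4569, -0.2054, 0.1312]
ft_force: [0.1, 0.5, -1.0]
width: 0.0068
finger_force: 58.6
time: 21.65
eef_pos: [0.4559, -0.2604, 0.0523]
tcp_rot: [[0.212, 0.972, -0.104], [0.977, -0.21, 0.035], [0.012, -0.109, -0.994]]
ft_force: [-0.7, 0.5, -0.4]
width: 0.0069
finger_force: 58.6
##############*#**++*******************###*****#*###*****#**+++++++
#############*+********++********+****#####**####*#****##***+++++++
**############**#************++***###########***************+++++++
***###########****++*******************#####*********+=++***+++++++
***########*#***********+*****+++===++++*****+++====---::=+++++++++
***#***==---=-===++++****++++===-:-----=====+=++=++*+++=:+*++++++++
****===+==----:----=======++++*************************=:=+++++++++
*###=--=+**********************************************=:-+*+++++++
*##*=-=************************************************=::+*+++++++
####+-=****#*******************************************=::+*+++++++
####+-+**********#**************************************=:+**++++++
####*-+*##***#*#**#*************************************=:=**++++++
[... 1884 characters left out ...]
************=:-=++++
+++++++-+*#******#*****************************************=:-=++++
+++++++-*##*#*#****#***************************************=:-=++++
+++++++-+*######*###***********************+***+====+*****+-:=+++++
+++++++-+**##**********************+======--===-----+*******+++++++
+++++++-=+*#*+=========-==---=++++++++***+===+====-==+==+++++++++++
+++++++-:=+++++++****+++++===========++++++++++++++++++++++++++++++
+++++++-:--=====++++++++++++++=======++++++++++++++++++++++++++++++
++++++++++++++++++++++++++++++==+++++++++++++++++++++++++++++++++++
+++++++++++++++++++++++++++++++=+++++++++++++++++++++++++++++++++++
*++++++++++++++++++++++++++++++++++++++++++++++++++++++++++++++++++
```

```bash
H="python3 -m handwheel"
$H '[{"claw":4,"dx":0,"dy":0,"dz":-15,"ax":0,"ay":0,"az":0},{"claw":4,"dx":0,"dy":0,"dz":-12,"ax":0,"ay":0,"az":0},{"claw":4,"dx":0,"dy":0,"dz":-6,"ax":0,"ay":0,"az":0},{"claw":4,"dx":0,"dy":0,"dz":0,"ax":0,"ay":0,"az":0}]' 60 | egrep "pos|ft|wid"
for i in 1 2 3; do $H '[{"claw":4,"dx":0,"dy":0,"dz":-2,"ax":0,"ay":0,"az":0},{"claw":4,"dx":0,"dy":0,"dz":0,"ax":0,"ay":0,"az":0}]' 60 | egrep "pos|ft"; done
```

```text
eef_pos: [0.4588, -0.262, 0.0229]
ft_force: [1.2, 0.6, -0.6]
width: 0.0068
eef_pos: [0.4593, -0.2624, 0.0218]
ft_force: [1.0, 0.4, -0.8]
eef_pos: [0.4591, -0.2623, 0.0195]
ft_force: [-0.4, 0.2, -0.6]
eef_pos: [0.4589, -0.2622, 0.0173]
ft_force: [-0.3, 0.1, -0.2]
```

```bash
H="python3 -m handwheel"
for i in 1 2 3 4; do $H '[{"claw":4,"dx":0,"dy":0,"dz":-2,"ax":0,"ay":0,"az":0},{"claw":4,"dx":0,"dy":0,"dz":0,"ax":0,"ay":0,"az":0}]' 60 | egrep "pos|ft"; done
```

```text
eef_pos: [0.4589, -0.2622, 0.0152]
ft_force: [-0.3, -0.2, -1.7]
eef_pos: [0.4589, -0.2622, 0.0132]
ft_force: [-0.6, -0.1, -1.3]
eef_pos: [0.4589, -0.2622, 0.0112]
ft_force: [0.9, 0.3, -0.7]
eef_pos: [0.4589, -0.2622, 0.0092]
ft_force: [-0.7, -0.0, -0.3]
```

```bash
H="python3 -m handwheel"
$H '[{"claw":4,"dx":0,"dy":0,"dz":-1.5,"ax":0,"ay":0,"az":0},{"claw":4,"dx":0,"dy":0,"dz":0,"ax":0,"ay":0,"az":0}]' 60 | egrep "pos|ft"
$H '[{"claw":18,"dx":0,"dy":0,"dz":0,"ax":0,"ay":0,"az":0},{"claw":18,"dx":0,"dy":0,"dz":0,"ax":0,"ay":0,"az":0},{"claw":18,"dx":0,"dy":0,"dz":0,"ax":0,"ay":0,"az":0},{"claw":18,"dx":0,"dy":0,"dz":3,"ax":0,"ay":0,"az":0},{"claw":18,"dx":0,"dy":0,"dz":5,"ax":0,"ay":0,"az":0}]' 10 | egrep "pos|ft|wid"
$H '[{"claw":18,"dx":0,"dy":0,"dz":20,"ax":0,"ay":0,"az":0},{"claw":18,"dx":0,"dy":0,"dz":40,"ax":0,"ay":0,"az":0},{"claw":18,"dx":0,"dy":45,"dz":20,"ax":0,"ay":0,"az":0},{"claw":18,"dx":0,"dy":45,"dz":0,"ax":0,"ay":0,"az":0},{"claw":18,"dx":0,"dy":45,"dz":0,"ax":0,"ay":0,"az":0}]' 10 | egrep "pos|ft|wid"
$H '[{"claw":18,"dx":0,"dy":45,"dz":0,"ax":0,"ay":0,"az":0},{"claw":18,"dx":0,"dy":45,"dz":0,"ax":0,"ay":0,"az":0},{"claw":18,"dx":0,"dy":0,"dz":0,"ax":0,"ay":0,"az":0}]' 10 | egrep "pos|ft|wid"
python3 - <<'E'
from h import *
for n in("scene","top"): cv2.imwrite(f"pics/{n}10.png",env.read_camera(n)[:,:,::-1])
for n,(v0,v1,u0,u1) in(("top",(204,254,305,372)),("scene",(175,226,318,400))):
    a=cv2.imread(f"pics/{n}0.png").max(2).astype(int);b=cv2.imread(f"pics/{n}10.png").max(2).astype(int)
    d=(b-a)[v0:v1,u0:u1]; d=d-np.median(d)
    for r in d: print("".join("#" if x>14 else "o" if x<-14 else "." for x in r))
a=cv2.imread("pics/scene7.png")[225:270,140:195].astype(int);b=cv2.imread("pics/scene10.png")[225:270,140:195].astype(int)
print("pick changed px",(abs(a-b).max(2)>40).sum())
for n in("scene","top"):
    for k,z in(("tee",.0),):pass
E
```

```text
eef_pos: [0.4589, -0.2622, 0.0078]
ft_force: [-0.5, -0.3, -0.4]
eef_pos: [0.4589, -0.2621, 0.0161]
ft_force: [0.5, -0.3, 0.3]
width: 0.018
eef_pos: [0.4595, -0.1261, 0.0973]
ft_force: [0.4, -0.4, -0.3]
width: 0.0178
eef_pos: [0.4592, -0.0303, 0.0972]
ft_force: [-0.6, 0.3, -0.2]
width: 0.0183
oooooooo...........................................................
oooooooo...........................................................
oooooooo...........................................................
ooooooooo..........................................................
ooooooooo..........................................................
ooooooooo..........................................................
oooooooooo.........................................................
ooooo.ooooo........................................................
ooooo.ooooo........................................................
ooooo.oooooo.......................................................
oooooooooooo.......................................................
oooooooooooo...................ooooooo.....................
[... 6145 characters left out ...]
................
..................................................................................
ooo...............................................................................
oooooooooooo......................................................................
ooooooooooooooooo.................................................................
ooooooooooooooooooo...............................................................
ooooooooooooooooooooo.............................................................
oooooooooooooooooooooo............................................................
ooooooooooooooooooooooo...........................................................
pick changed px 142
```

Run:
```python
from h import *
np.set_printoptions(precision=4,suppress=True)
print(plane("top",[337.5,226],.008)-plane("top",[337,229.2],.022))
for k in(0,7,10):
    im=cv2.imread(f"pics/scene{k}.png"); m=(im[224:252,151:179].max(2)<30).astype('u1')
    n,l,st,ce=cv2.connectedComponentsWithStats(m);i=1+np.argmax(st[1:,4]);print(k,ce[i],st[i])
    h=cv2.cvtColor(im,cv2.COLOR_BGR2HSV);g=((h[...,0]>12)&(h[...,0]<28)&(h[...,1]>70)).astype('u1')[180:220,170:300]
    n,l,st,ce=cv2.connectedComponentsWithStats(g); print([(ce[j]+[170,180]).round(1).tolist() for j in range(1,n) if st[j,4]>40])
```

```text
[[ 0.0111 -0.0051 -0.014 ]]
0 [13.9716 12.7872] [  9   3  11  20 141]
[[240.1, 193.9], [185.9, 200.6]]
7 [14.3435 13.1603] [  9   3  11  20 131]
[[241.0, 194.6], [185.9, 200.5]]
10 [14.3409 13.3333] [  9   4  11  19 132]
[[240.1, 193.9], [186.0, 200.6]]
```

```bash
python3 -c "
from plant import env
print(env.hand_in())"
```

```text
the job is handed in; nothing more can be done
None
```

The job is handed in: the pick lifted the ring's free end and it stayed up. The pick is back in its stand, the ring lies flat near the middle of the tray, and the tee and valve have not moved; I did not re-measure the gauge, which nothing went near. No verdict came back.

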